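Swap the paint jar behind the glue bottles

ROBOT

A 6-joint arm with a two-finger parallel gripper is mounted at the origin on a cart in front of the work surface, level with it; the furniture and walls round the work are solid. World frame = base frame: x ahead of the robot, y to its left, z up, the work surface at z = 0. Lengths are in m, angles in rad, forces in N, time in s.
With the tool pointing down it reaches from about 0.325 to 0.775 m from the base axis. Payload 5.5 kg.
Tool frame: the origin (TCP) lies between the finger pads; the fingertips stand 8 mm ahead of it and the grasp point (between the pads) lies 11 mm behind it (tcp_to_tips is the distance from the TCP to the fingertips, in m); z points along the fingers, y is the line along which they close (so a half turn about z gives the same grasp; the last joint's range is limited). The gripper opens to 88 mm and grips with 3 to 60 N. Pads are 20 mm wide; open, the fingers measure 115 mm over their backs; the gripper's body (75 mm by 178 mm) begins 61 mm behind the grasp point.
Start: joints at [-1.244, 0.091, 1.231, -0, 1.82, -0.057], TCP at [0.225, -0.556, 0.207] pointing down, gripper open.
Joint ranges: [-2.87, 2.87], [-0.86, 2.18], [0.17, 2.46], [-1.51, 4.65], [0.06, 2.69], [-2.65, 2.65]. Speed limits (rad/s): [2.57, 2.57, 3.01, 3.14, 3.14, 3.14].

INTERFACE

Orientations are given as a unit quaternion [w, x, y, z].
In Python, from bench import * gives the robot as it stands. Calls block until the motion is done:
- move_to(position, orientation): joint-space move of the TCP to a pose.
- move_l(position, speed=0.15, orientation=None): straight line of the TCP; orientation=None keeps the orientation; speed is the mean speed in m/s.
- movej(angles): joint-space move.
- gripper_open() and close(): open the fingers fully, or close them until they stop; the grip force is fixed at half the most.
- hold(seconds).
- inverse_kinematics(position, orientation): joint angles nearest the present ones, or None.
- state(): the state.
- get_image(name): name is "scene" or "top" or "wrist"; returns a dict with "frame" (420x560x3 uint8, blue, green, red), "depth" (420x560 float32, m along the optical axis (not along the pixel's ray), 0 where there is no reading), "camera_matrix" (3x3 intrinsics, pixels), "view" (4x4, takes a point from world to camera coordinates). Camera axes: x right, y up, looking along -z (the intrinsics and any distortion apply to the point x, -y, -z); pixel columns grow to the right and rows downward; lengths in m; the calibration is good to about 2 mm. The wrist camera is an equidistant fisheye: a pixel r from the principal point sees the ray r / f radians off the axis. A picture is of the moment at which its call begins.
A pose or a line that the arm cannot do raises IKError and nothing moves.
- job_done(): hands the job in; it is judged then, once.
The state is a dict: "time": time; "joint_pos": joint angles; "dq": joint speeds; "joint_torque": joint torques, N m; "ee_pos": TCP position; "ee_rot": TCP orientation; "ft_force": force on the tool from outside, world axes, zero at the start; "moment": the same for the moment, N m; "finger_gap": finger opening in m; "finger_force": force on a finger pad.
Only numpy, scipy, OpenCV 4.12 (cv2) and the standard library are available. Lean on these libraries where they do the work, as an engineer would, in place of code of your own. Each camera call takes 0.05 s, during which the arm holds its last target. There are 200 camera calls.

TASK

The red paint jar at the back of the wooden caddy has to be swapped for the teal one. First clear both glue bottles out of the caddy and stand them on the black mat; then take the red jar out and stand it in the middle of the cork coaster, stand the teal jar in the middle of the walled bay where the red one was, and last put both glue bottles back in the caddy, each on exactly the spot where it stood at the start. Stand everything upright, tip nothing over, and leave the tape roll where it is.

Things in the scene. Friction and masses are not known exactly. Their poses are not given: they have to be found in the camera images.
- caddy: Fixed wooden caddy, 262 x 104 mm. Origin on the table under the centre of the walled bay at its back end; z up, -x to its front. Floor 12 mm up. Bay open above and to -x: inner faces of its walls at y = +-40 and x = +71 mm, tops 80 mm up; side walls 12 mm thick, from x = -32. Before it only edge rails, 22 mm up. Grey 60 mm discs mark the places: y = 0, x = 0 (bay), -66 and -134 mm.
- red_jar: Loose red paint jar with black screw cap, body 48 mm diameter, cap 51 mm, 61 mm tall (cap from 48 mm up), about 0.11 kg. Origin at the centre of its underside, z up its axis. Starts in the bay of the caddy, on the bay's disc; the bottle before it leaves only a 13 mm gap.
- white_glue: Loose white glue bottle with orange nozzle; round body 54 mm diameter up to about 82 mm, then a shoulder to 112 mm, nozzle up to 143 mm, about 0.14 kg. Origin at the centre of its underside, z up its axis. Starts on the middle or the front disc of the caddy; which of the two is drawn at every start, and this is its home.
- yellow_glue: Loose yellow glue bottle with black nozzle; round body 54 mm diameter up to about 70 mm, then a shoulder to 95 mm, nozzle up to 121 mm, about 0.11 kg. Origin at the centre of its underside, z up its axis. Starts on the other one of the middle and front discs, and this is its home.
- teal_jar: Loose teal paint jar with white screw cap, body 54 mm diameter, cap 57 mm, 69 mm tall (cap from 54 mm up), about 0.09 kg. Origin at the centre of its underside, z up its axis. Starts standing on the table to one side.
- mat: Fixed black rubber mat, 110 mm (its x) by 180 mm (its y), 4 mm thick, with a thin grey stripe at either end: side area for both bottles. Origin at the centre of its underside, on the table; z up.
- coaster: Fixed round cork coaster, 100 mm diameter, 6 mm thick. Origin at the centre of its underside, on the table; z up.
- tape_roll: Loose roll of grey tape lying flat, 103 mm diameter, 48 mm tall: leave alone. Origin at the centre of its underside.
Not all that is in view belongs to the job. Leave any yellow look-alike of the red_jar alone. Of the things that look like the yellow_glue, the larger one is meant.

How it is judged:
By the outcome, as a careful person would: the job done as asked, in the order asked, and still so for the second after the job is handed in, with the robot touching nothing.
It also fails if it takes over 144 s, if anything falls off the work surface, if the arm or the gripper's body presses on something with over 40 N, if the wrist force passes 120 N, or if a joint passes its speed limit or range.

## Working session

There is one attempt and no reset: what is moved stays moved. The work goes in short steps, each a Python script; the robot and the scene stay as the last script left them, time stands still between calls to the robot, and variables do not carry over. Pictures are saved under pics/ and viewed, at most 14 in all, crops included, and the job is handed in when it is done.

```bash
mkdir -p pics; ls; python3 - <<'E'
from bench import *
import cv2,numpy as np,pickle
d={}
for n in("scene","top"):
    im=get_image(n);d[n]=im;cv2.imwrite(f"pics/{n}0.png",im["frame"]);print(n,im["camera_matrix"].tolist(),np.round(im["view"],4).tolist(),{k for k in im})
pickle.dump(d,open("i0.pkl","wb"));print(state())
E
```

```text
pics
scene [[524.6507934036765, 0.0, 272.80376084090483], [0.0, 524.6507934036765, 204.2655647409032], [0.0, 0.0, 1.0]] [[-0.546, -0.8375, 0.0198, 0.2628], [0.3508, -0.2071, 0.9132, -0.2308], [-0.7608, 0.5056, 0.4069, -1.0327], [0.0, 0.0, 0.0, 1.0]] {'view', 'camera_matrix', 'depth', 'frame'}
top [[497.62681507286635, 0.0, 287.2789866312912], [0.0, 497.62681507286635, 206.16303606591998], [0.0, 0.0, 1.0]] [[-0.0111, -0.9999, 0.0115, -0.0151], [0.9953, -0.01, 0.096, -0.504], [-0.0959, 0.0125, 0.9953, -1.285], [0.0, 0.0, 0.0, 1.0]] {'view', 'camera_matrix', 'depth', 'frame'}
{'time': 0.1, 'joint_pos': array([-1.24369423e+00,  9.17785499e-02,  1.23172712e+00, -2.37622981e-05,
        1.81978431e+00, -5.67000844e-02]), 'dq': array([ 3.95461359e-04,  3.13278361e-04, -2.85843082e-03, -1.23714851e-03,
       -5.52024821e-04, -3.42190699e-05]), 'joint_torque': array([ 3.16730599e-03, -4.47858667e+01, -4.07568204e+01,  6.99998229e-02,
        2.84687552e-02, -1.27053650e-04]), 'ee_pos': array([ 0.22457043, -0.55608916,  0.20614462]), 'ee_rot': array([-8.39365778e-04,  9.81643626e-01,  1.90722500e-01, -1.25802971e-04]), 'ft_force': array([0.17604848, 0.72248291, 0.22398453]), 'moment': array([ 0.0203351 ,  0.05444081, -0.06579214]), 'finger_force': 0.0, 'finger_gap': 0.08796055659503982}
```

View pics/scene0.png

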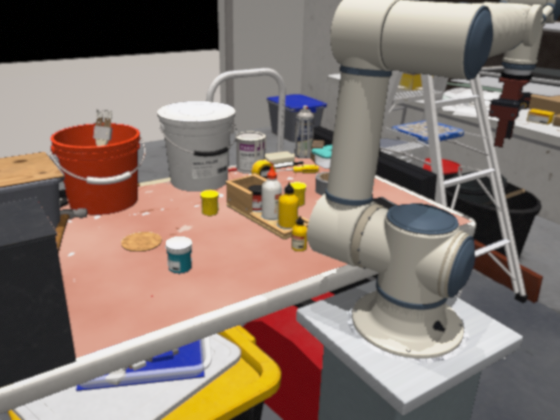

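View pics/top0.png

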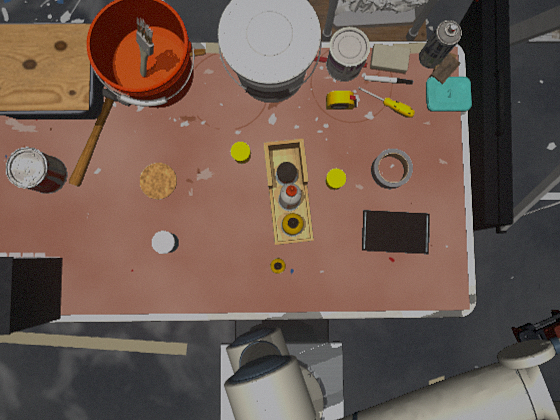

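The top view shows these candidates:
- **Yellow glue:** large bottle in the caddy at (292,223), or the small look-alike at (278,265). I choose the large one.
- **White glue:** (291,192), on the middle disc.
- **Red jar:** black cap at (287,172). The yellow jars at (240,152) and (336,178) are decoys.
- **Teal jar:** white cap at (164,242). The paint can at (35,170) is a distractor.
- **Fixed places:** coaster at (158,181), mat at (396,232).

Next I'll measure these and check them in a close crop.

```bash
cat > h.py <<'E'
import numpy as np,cv2
def ray(im,uv):
    K=im["camera_matrix"];V=im["view"];uv=np.atleast_2d(uv).astype(float)
    d=np.c_[(uv[:,0]-K[0,2])/K[0,0],-(uv[:,1]-K[1,2])/K[1,1],-np.ones(len(uv))]
    R=V[:3,:3];return -R.T@V[:3,3],d@R
def onplane(im,uv,z):
    o,d=ray(im,uv);return o+d*((z-o[2])/d[:,2])[:,None]
def cloud(im):
    h,w=im["depth"].shape;u,v=np.meshgrid(np.arange(w),np.arange(h))
    o,d=ray(im,np.c_[u.ravel(),v.ravel()])
    return (o+d*im["depth"].ravel()[:,None]).reshape(h,w,3)
E
python3 - <<'E'
import pickle,cv2,numpy as np
from h import *
d=pickle.load(open("i0.pkl","rb"));t=d["top"];P=cloud(t);z=P[...,2];f=t["frame"]
print("table z",np.median(z[200:300,190:260]))
def comp(name,box,zlo,zhi):
    u0,v0,u1,v1=box;m=np.zeros(z.shape,np.uint8);m[v0:v1,u0:u1]=((z>zlo)&(z<zhi))[v0:v1,u0:u1]
    n,l,s,c=cv2.connectedComponentsWithStats(m)
    k=1+np.argmax(s[1:,4]);mm=l==k;zt=np.median(z[mm])
    (cx,cy),r=cv2.minEnclosingCircle(np.argwhere(mm)[:,::-1].astype(np.float32))
    print(name,s[k,4],"px",c[k].round(1),"z",zt.round(4),"cen",onplane(t,c[k],zt)[0].round(4),"mec",onplane(t,(cx,cy),zt)[0].round(4),"r",round(r*2.5,1))
comp("teal",(140,220,190,270),.06,.08)
comp("coaster",(130,155,185,205),.003,.012)
comp("mat",(355,200,440,260),.002,.009)
comp("tape",(365,140,420,195),.035,.06)
comp("red",(270,155,303,188),.05,.07)
comp("small yellow",(265,250,292,285),.02,.2)
comp("yjar1",(225,138,255,166),.03,.1);comp("yjar2",(322,164,350,192),.03,.1)
comp("yellow",(276,206,310,236),.045,.2);comp("white",(276,178,310,206),.1,.2)
box=np.s_[130:250,255:320]
for lo,hi in((.015,.03),(.07,.09)):
    m=np.zeros(z.shape,bool);m[box]=((z>lo)&(z<hi))[box]
    r=cv2.minAreaRect((P[m][:,:2]*1000).astype(np.float32));print(lo,m.sum(),r,cv2.boxPoints(r).round(1).tolist())
# top/scene crops
a=cv2.resize(f[125:285,220:360],None,fx=4,fy=4,interpolation=cv2.INTER_CUBIC)[:600]
b=cv2.resize(d["scene"]["frame"][150:290,130:330],None,fx=4,fy=4,interpolation=cv2.INTER_CUBIC)
cv2.imwrite("pics/ca.png",a);cv2.imwrite("pics/cb.png",b[:600])
E
```

```text
table z 0.000413358284470533
teal 425 px [163.  242.1] z 0.069 cen [0.4117 0.2937 0.069 ] mec [0.4112 0.2933 0.069 ] r 29.5
coaster 921 px [157.7 180.9] z 0.0061 cen [0.5768 0.3249 0.0061] mec [0.5725 0.3241 0.0061] r 58.2
mat 2137 px [394.1 232.9] z 0.0044 cen [ 0.4314 -0.3045  0.0044] mec [ 0.4207 -0.3096  0.0044] r 110.3
tape 603 px [392.9 167.9] z 0.0464 cen [ 0.5993 -0.2972  0.0464] mec [ 0.5991 -0.2964  0.0464] r 49.5
red 8 px [294.8 176.2] z 0.069 cen [ 0.5761 -0.0398  0.069 ] mec [ 0.5758 -0.0399  0.069 ] r 4.6
small yellow 197 px [277.6 265.8] z 0.0609 cen [0.3492 0.0062 0.0609] mec [0.3495 0.0064 0.0609] r 19.6
yjar1 330 px [240.4 151.7] z 0.0603 cen [0.6429 0.0994 0.0603] mec [0.6422 0.0992 0.0603] r 26.4
yjar2 333 px [335.7 178.6] z 0.0604 cen [ 0.5705 -0.1454  0.0604] mec [ 0.5698 -0.1455  0.0604] r 27.1
yellow 372 px [292.4 223.7] z 0.094 cen [ 0.4532 -0.0318  0.094 ] mec [ 0.4531 -0.0319  0.094 ] r 27.1
white 319 px [290.4 193.3] z 0.1103 cen [ 0.5274 -0.0275  0.1103] mec [ 0.5273 -0.0278  0.1103] r 25.8
0.015 675 ((533.7398681640625, -24.506057739257812), (253.10061645507812, 101.88506317138672), 5.754363536834717) [[402.70001220703125, 13.5], [412.8999938964844, -87.9000015258789], [664.7999877929688, -62.5], [654.5, 38.900001525878906]]
0.07 957 ((548.0224609375, -23.20525360107422), (241.7371826171875, 104.07050323486328), 5.9073710441589355) [[422.3999938964844, 16.100000381469727], [433.20001220703125, -87.4000015258789], [673.5999755859375, -62.5], [662.9000244140625, 41.0]]
```

View pics/ca.png

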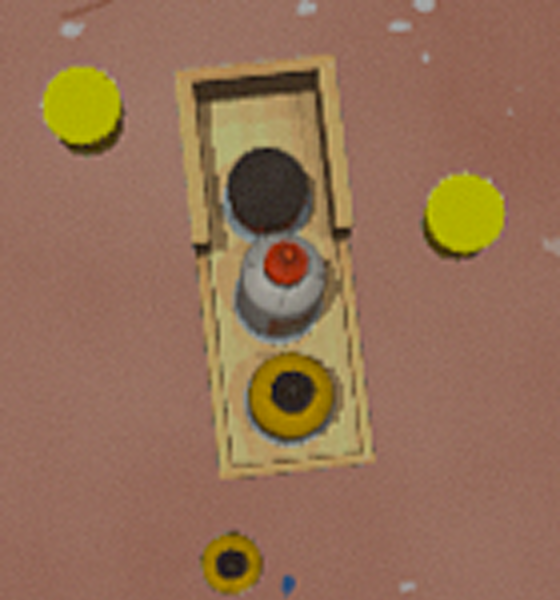

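The crop confirms the choices: large yellow on the front disc, white on the middle disc, black cap of the red jar in the bay. The small yellow bottle stands apart, below the caddy. Next I refine the centres by colour and check that tilted grasps have IK solutions; the tilt keeps the tall nozzles beside the gripper body.

```bash
cat >> h.py <<'E'
from scipy.spatial.transform import Rotation as R
YAW=np.arctan2(.0265,.2604)
def quat(az,tilt,jar=False):
    """tool z down, tilted by tilt toward azimuth az; closing axis across az (jar: along az, no tilt)"""
    h=np.array([np.cos(az),np.sin(az),0]);zt=np.sin(tilt)*h-np.cos(tilt)*np.array([0,0,1.])
    y=h if jar else np.array([-h[1],h[0],0])
    q=R.from_matrix(np.c_[np.cross(y,zt),y,zt]).as_quat();return np.r_[q[3],q[:3]],zt
def tcp(g,q_z): return np.asarray(g,float)+0.011*q_z[1]
E
python3 - <<'E'
import pickle
from h import *
from bench import *
d=pickle.load(open("i0.pkl","rb"));t=d["top"];f=t["frame"];hsv=cv2.cvtColor(f,cv2.COLOR_BGR2HSV);H,S,Vv=[hsv[...,i].astype(int) for i in range(3)]
def fit(n,m,box,z):
    u0,v0,u1,v1=box;k=np.zeros(m.shape,np.uint8);k[v0:v1,u0:u1]=m[v0:v1,u0:u1]*255
    c=max(cv2.findContours(k,cv2.RETR_EXTERNAL,cv2.CHAIN_APPROX_NONE)[0],key=cv2.contourArea)
    c=cv2.convexHull(c);p=onplane(t,c[:,0],z)[:,:2]*1000
    (x,y),r=cv2.minEnclosingCircle(p.astype(np.float32));M=cv2.moments(p.astype(np.float32).reshape(-1,1,2))
    print(n,"mec",round(x,1),round(y,1),"r",round(r,1),"centroid",round(M["m10"]/M["m00"],1),round(M["m01"]/M["m00"],1),"eqr",round((M["m00"]/np.pi)**.5,1))
    return p
fit("teal cap",(S<40)&(Vv>110),(145,225,185,262),.069)
fit("coaster",(H>10)&(S>100),(132,155,185,205),.006)
p=fit("mat",Vv<60,(355,200,440,260),.004);r=cv2.minAreaRect(p.astype(np.float32));print(r)
fit("red cap",Vv<75,(274,158,301,184),.073)
fit("orange tip",(S>170)&((H<10)|(H>170)),(280,175,305,205),.15)
fit("yellow body",(H>18)&(H<32)&(S>180),(277,205,312,240),.09)
fit("black nozzle y",Vv<75,(284,215,302,232),.115)
fit("yjar1",(H>25)&(S>180)&(Vv>120),(225,138,255,166),.061)
q0=state()["joint_pos"]
for n,g,az in(("y",(.4523,-.0327,.064),YAW),("w",(.52,-.0258,.074),YAW),("ym",(.451,-.354,.056),np.arctan2(-.354,.451)),("wm",(.411,-.254,.066),np.arctan2(-.254,.411))):
    for tl in(20,30,40,50):
        o=[]
        for s in(0,.12):
            q=quat(az,np.radians(tl))
            for sg in(0,1):
                qq=q[0] if not sg else (lambda w:np.array([-w[3],w[2],-w[1],w[0]]))(q[0])
                a=inverse_kinematics((tcp(g,q)+[0,0,s]).tolist(),qq.tolist());o.append(None if a is None else np.round(a,2).tolist())
        print(n,tl,o)
E
```

```text
teal cap mec 412.3 295.4 r 29.4 centroid 412.4 294.6 eqr 28.2
coaster mec 578.3 324.7 r 50.2 centroid 578.1 324.8 eqr 49.1
mat mec 434.5 -307.2 r 101.2 centroid 435.4 -307.4 eqr 77.1
((435.4383850097656, -307.3735656738281), (177.1524200439453, 106.62134552001953), 86.47132873535156)
red cap mec 585.4 -17.5 r 27.6 centroid 585.6 -18.6 eqr 25.7
orange tip mec 529.6 -28.0 r 12.5 centroid 529.4 -27.9 eqr 11.5
yellow body mec 454.1 -31.7 r 26.4 centroid 454.2 -31.1 eqr 25.5
black nozzle y mec 455.1 -32.3 r 12.8 centroid 455.1 -32.0 eqr 11.7
yjar1 mec 644.7 100.6 r 24.8 centroid 644.7 100.5 eqr 24.0
y 20 [[-0.24, -0.67, 2.16, 0.12, 1.32, -1.92], [-0.24, -0.67, 2.16, 0.12, 1.32, 1.22], [-0.24, -0.66, 1.95, 0.11, 1.53, -1.89], [-0.24, -0.66, 1.95, 0.11, 1.53, 1.25]]
y 30 [None, None, [-0.3, -0.85, 2.1, 0.2, 1.41, -1.96], [-0.3, -0.85, 2.1, 0.2, 1.41, 1.18]]
y 40 [None, None, None, None]
y 50 [None, None, None, None]
w 20 [[-0.18, -0.44, 2.0, 0.1, 1.25, -1.87], [-0.18, -0.44, 2.0, 0.1, 1.25, 1.27], [-0.18, -0.46, 1.8, 0.1, 1.47, -1.85], [-0.18, -0.46, 1.8, 0.1, 1.47, 1.3]]
w 30 [[-0.22, -0.6
[... 708 characters left out ...]
.09, 0.8, -1.71], [-0.76, -0.58, 2.23, 0.09, 0.8, 1.43], [-0.76, -0.64, 2.05, 0.07, 1.03, -1.68], [-0.76, -0.64, 2.05, 0.07, 1.03, 1.46]]
ym 50 [[-0.78, -0.72, 2.39, 0.15, 0.6, -1.77], [-0.78, -0.72, 2.39, 0.15, 0.6, 1.37], [-0.78, -0.8, 2.22, 0.11, 0.85, -1.72], [-0.78, -0.8, 2.22, 0.11, 0.85, 1.42]]
wm 20 [[-0.65, -0.57, 2.1, 0.03, 1.27, -1.67], [-0.65, -0.57, 2.1, 0.03, 1.27, 1.47], [-0.65, -0.58, 1.89, 0.03, 1.48, -1.66], [-0.65, -0.58, 1.89, 0.03, 1.48, 1.48]]
wm 30 [[-0.66, -0.77, 2.26, 0.06, 1.13, -1.69], [-0.66, -0.77, 2.26, 0.06, 1.13, 1.45], [-0.66, -0.77, 2.05, 0.06, 1.34, -1.68], [-0.66, -0.77, 2.05, 0.06, 1.34, 1.46]]
wm 40 [None, None, None, None]
wm 50 [None, None, None, None]
```

```bash
python3 - <<'E'
import pickle
from h import *
d=pickle.load(open("i0.pkl","rb"))
for n,bo,bw in(("top",(280,175,305,205),(270,175,312,208)),("scene",(262,165,282,185),(255,165,300,225))):
    t=d[n];f=t["frame"];hsv=cv2.cvtColor(f,cv2.COLOR_BGR2HSV).astype(int);H,S,V=hsv[...,0],hsv[...,1],hsv[...,2];P=cloud(t)
    def sel(m,b):
        k=np.zeros(m.shape,bool);k[b[1]:b[3],b[0]:b[2]]=m[b[1]:b[3],b[0]:b[2]];return k
    o=P[sel((S>150)&((H<10)|(H>170)),bo)]
    print(n,"orange",len(o)); 
    for zl in(.12,.13,.14,.148): 
        q=o[(o[:,2]>zl)&(o[:,2]<zl+.012)]
        if len(q):print(zl,len(q),q.mean(0).round(4))
    w=P[sel((S<60)&(V>90),bw)];
    for zl in(.03,.05,.07,.09,.1,.11,.12):
        q=w[(w[:,2]>zl)&(w[:,2]<zl+.01)]
        if len(q)>3:print(" white",zl,len(q),"x",q[:,0].min().round(4),q[:,0].max().round(4),"y",q[:,1].min().round(4),q[:,1].max().round(4))
E
python3 - <<'E'
import sys;sys.path.insert(0,".")
from h import *
from bench import *
q=quat(YAW,0)
fl=lambda w:np.array([-w[3],w[2],-w[1],w[0]])
c=[(np.abs(np.array(a)-state()["joint_pos"]).max(),k) for k in(q[0],fl(q[0])) if (a:=inverse_kinematics([.455,-.032,.30],k.tolist())) is not None]
k=min(c,key=lambda x:x[0])[1];move_to([.455,-.032,.30],k.tolist());print(state()["joint_pos"],state()["ee_pos"],state()["time"])
im=get_image("wrist");cv2.imwrite("pics/w1.png",im["frame"]);print(im["camera_matrix"].tolist(),im["view"].round(4).tolist())
import pickle;pickle.dump(im,open("w1.pkl","wb"))
E
```

```text
top orange 92
0.12 10 [ 0.5329 -0.0327  0.1301]
0.13 63 [ 0.5307 -0.0287  0.1359]
0.14 23 [ 0.5307 -0.029   0.1442]
0.148 6 [ 0.5329 -0.0294  0.1519]
 white 0.09 26 x 0.5023 0.5531 y -0.0516 -0.0017
 white 0.1 149 x 0.504 0.5542 y -0.0514 -0.0042
 white 0.11 59 x 0.5106 0.543 y -0.046 -0.0092
 white 0.12 4 x 0.5185 0.5216 y -0.0408 -0.0236
scene orange 72
0.12 24 [ 0.5225 -0.0198  0.1286]
0.13 39 [ 0.5242 -0.0217  0.1353]
0.14 15 [ 0.5295 -0.0231  0.144 ]
0.148 2 [ 0.5295 -0.0221  0.1506]
 white 0.03 80 x 0.497 0.777 y -0.1623 0.0056
 white 0.05 47 x 0.4955 0.5364 y -0.0221 0.0042
 white 0.07 47 x 0.499 0.5999 y -0.0358 0.0046
 white 0.09 77 x 0.5008 0.5394 y -0.0451 0.0052
 white 0.1 85 x 0.5016 0.5441 y -0.0436 0.0016
 white 0.11 50 x 0.5073 0.5371 y -0.0347 -0.0049
[-1.45952024e-01 -2.50868034e-01  1.38857157e+00 -1.99552678e-04
  2.00435721e+00  1.32426835e+00] [ 0.45503328 -0.03259006  0.29973054] 2.1833
[[325.19226210127806, 0.0, 283.68968708557213], [0.0, 325.19226210127806, 211.21468965481705], [0.0, 0.0, 1.0]] [[0.1003, -0.995, 0.0002, -0.0784], [0.9519, 0.0959, -0.2912, -0.3679], [0.2897, 0.0294, 0.9567, -0.6114], [0.0, 0.0, 0.0, 1.0]]
```

View pics/w1.png

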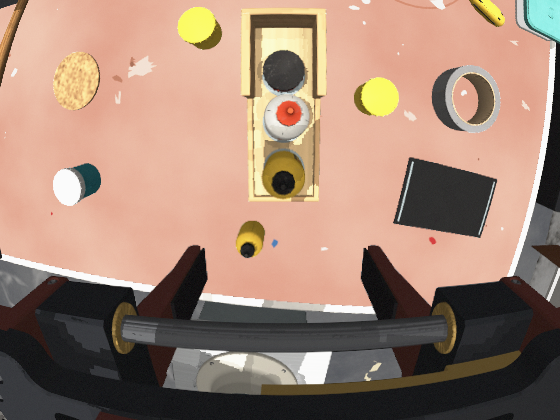

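The wrist view shows the same layout with the camera almost over the white bottle, so parallax there is small: red cap (284,70), white (287,117), yellow (283,175). I'll measure from it.

```bash
cat >> h.py <<'E'
def wray(im,uv):
    K=im["camera_matrix"];V=im["view"];uv=np.atleast_2d(uv).astype(float)
    p=(uv-K[:2,2])/K[0,0];r=np.linalg.norm(p,axis=1);s=np.sinc(r/np.pi)
    d=np.c_[p[:,0]*s,-p[:,1]*s,-np.cos(r)];return -V[:3,:3].T@V[:3,3],d@V[:3,:3]
def wplane(im,uv,z):
    o,d=wray(im,uv);return o+d*((z-o[2])/d[:,2])[:,None]
def wfit(im,n,m,box,z):
    u0,v0,u1,v1=box;k=np.zeros(m.shape,np.uint8);k[v0:v1,u0:u1]=m[v0:v1,u0:u1]*255
    c=max(cv2.findContours(k,cv2.RETR_EXTERNAL,cv2.CHAIN_APPROX_NONE)[0],key=cv2.contourArea)
    p=wplane(im,cv2.convexHull(c)[:,0],z)[:,:2]*1000;M=cv2.moments(p.astype(np.float32).reshape(-1,1,2))
    (x,y),r=cv2.minEnclosingCircle(p.astype(np.float32))
    print(n,"mec",round(x,1),round(y,1),"r",round(r,1),"cen",round(M["m10"]/M["m00"],1),round(M["m01"]/M["m00"],1),"r",round((M["m00"]/np.pi)**.5,1));return p
def hsv3(f):
    h=cv2.cvtColor(f,cv2.COLOR_BGR2HSV).astype(int);return h[...,0],h[...,1],h[...,2]
E
python3 - <<'E'
import pickle
from h import *
im=pickle.load(open("w1.pkl","rb"));H,S,V=hsv3(im["frame"])
wfit(im,"red cap",V<90,(262,46,307,94),.073)
wfit(im,"white body",((S<60)&(V>90))|((S>150)&((H<10)|(H>170))),(258,90,318,146),.09)
wfit(im,"orange",(S>150)&((H<10)|(H>170)),(262,95,315,140),.14)
wfit(im,"black noz",V<70,(266,160,302,196),.13)
wfit(im,"coaster",(H>10)&(S>90),(50,45,104,115),.006)
wfit(im,"teal cap",(S<50)&(V>150),(45,150,90,210),.069)
p=wfit(im,"mat",V<70,(385,150,505,245),.004);print(cv2.minAreaRect(p.astype(np.float32)))
for z,pts in((.08,[(243,10),(326,10)]),(.022,[(249,201),(319,200)]),(.08,[(242,96),(326,97)])):print(z,wplane(im,pts,z).round(4).tolist())
E
```

```text
red cap mec 590.6 -18.4 r 26.2 cen 590.8 -18.8 r 25.3
white body mec 534.7 -23.6 r 36.2 cen 534.5 -26.4 r 30.6
orange mec 538.0 -29.3 r 12.7 cen 538.0 -29.4 r 12.3
black noz mec 462.3 -31.5 r 13.1 cen 462.4 -31.4 r 12.5
coaster mec 580.9 324.2 r 50.6 cen 581.5 324.4 r 49.6
teal cap mec 415.6 293.4 r 30.4 cen 416.3 294.0 r 29.0
mat mec 437.7 -307.4 r 103.3 cen 438.3 -307.7 r 78.5
((438.4029846191406, -307.9106750488281), (179.36573791503906, 108.61392211914062), 86.41397857666016)
0.08 [[0.6641, 0.0379, 0.08], [0.6743, -0.0625, 0.08]]
0.022 [[0.4075, 0.0131, 0.022], [0.4193, -0.0882, 0.022]]
0.08 [[0.5542, 0.0276, 0.08], [0.5631, -0.0733, 0.08]]
```

```bash
python3 - <<'E'
import cv2
f=cv2.imread("pics/w1.png");cv2.imwrite("pics/w1c.png",cv2.resize(f[0:215,230:335],None,fx=2.75,fy=2.75,interpolation=cv2.INTER_CUBIC))
g=cv2.imread("pics/scene0.png");a=cv2.resize(g[160:260,215:320],None,fx=5,fy=5,interpolation=cv2.INTER_CUBIC);b=cv2.imread("pics/w1c.png")
import numpy as np
c=np.zeros((600,800,3),np.uint8);c[:500,:500]=a[:500,:500];c[:591,510:798]=b[:591,:288];cv2.imwrite("pics/w1d.png",c)
E
```

```text
(no output)
```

View pics/w1d.png

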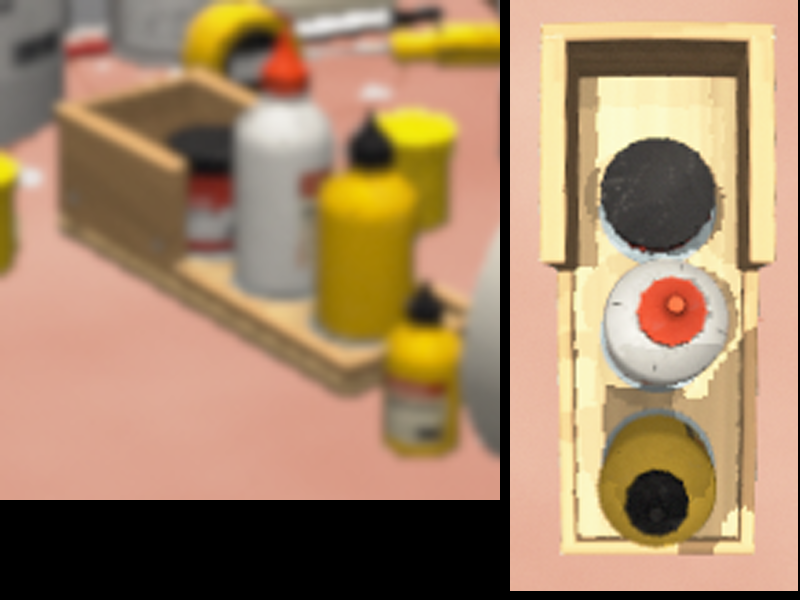

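```bash
python3 - <<'E'
import pickle
from h import *
im=pickle.load(open("w1.pkl","rb"));H,S,V=hsv3(im["frame"]);d=pickle.load(open("i0.pkl","rb"))
c2=lambda x,y:(230+(x-510)/2.75-.3,y/2.75-.3)
K=im["camera_matrix"];Vw=im["view"];o=-Vw[:3,:3].T@Vw[:3,3];print("cam",o)
dn=Vw[:3,:3]@[0,0,-1.];th=np.arccos(-dn[2]);print("nadir px",K[0,2]+K[0,0]*th*dn[0]/np.hypot(*dn[:2]),K[1,2]-K[0,0]*th*dn[1]/np.hypot(*dn[:2]))
for n,p,z in(("white L",(604,323),.09),("white R",(728,318),.09),("white top",(668,260),.09),("white bot",(662,385),.09),("disc w bottom",(655,391),.012),("yellow L",(598,482),.078),("yellow R",(718,482),.078),("yellow bot",(655,547),.078),("disc y top",(660,408),.012)):
    print(n,wplane(im,c2(*p),z)[0].round(4))
s=d["scene"];Hs,Ss,Vs=hsv3(s["frame"])
def sfit(n,m,box,z):
    u0,v0,u1,v1=box;k=np.zeros(m.shape,np.uint8);k[v0:v1,u0:u1]=m[v0:v1,u0:u1]*255
    c=max(cv2.findContours(k,cv2.RETR_EXTERNAL,cv2.CHAIN_APPROX_NONE)[0],key=cv2.contourArea);p=onplane(s,cv2.convexHull(c)[:,0],z)[:,:2]*1000
    M=cv2.moments(p.astype(np.float32).reshape(-1,1,2));print(n,p.min(0),p.max(0),"cen",M["m10"]/M["m00"],M["m01"]/M["m00"])
sfit("scene coaster",(Hs>10)&(Hs<25)&(Ss>130),(115,228,165,253),.006)
sfit("scene tealcap",(Ss<50)&(Vs>120),(160,235,197,252),.069)
E
```

```text
cam [ 0.53513086 -0.02476338  0.47776729]
nadir px 283.6338877495422 115.13745790827178
white L [ 0.5305 -0.0019  0.09  ]
white R [ 0.5381 -0.0545  0.09  ]
white top [ 0.5604 -0.0264  0.09  ]
white bot [ 0.5061 -0.0293  0.09  ]
disc w bottom [ 0.4968 -0.0269  0.012 ]
yellow L [ 0.4584 -0.0049  0.078 ]
yellow R [ 0.4639 -0.0592  0.078 ]
yellow bot [ 0.4306 -0.0338  0.078 ]
disc y top [ 0.4881 -0.0304  0.012 ]
scene coaster [530.9623752  284.82214014] [619.06955696 373.51047722] cen 575.8317058123648 328.5095122145866
scene tealcap [369.75152588 268.68825925] [444.42772028 332.78011316] cen 406.7530126332079 299.49299967431847
```

White's body stands a few mm forward of its disc centre. Picking and returning at the same TCP pose preserves that offset, and only the closing axis (caddy y) recentres. Starting with yellow.

```bash
cat > m.py <<'E'
from h import *
from bench import *
def flip(w): return np.array([-w[3],w[2],-w[1],w[0]])
def go(p,q,near=None):
    """move_to with the nearer of the two equal grasps"""
    s=state()["joint_pos"];c=[]
    for k in(q,flip(q)):
        a=inverse_kinematics(list(map(float,p)),k.tolist())
        if a is not None:c.append((np.abs(np.array(a)-s).max(),k,a))
    k=min(c,key=lambda x:x[0])[1];move_to(list(map(float,p)),k.tolist());return k
def lin(p,v=.15): move_l(list(map(float,p)),speed=v)
UP=np.array([0,0,.13])
def pick(g,qz,up=UP):
    t=tcp(g,qz);go(t+up,qz[0]);lin(t+[0,0,.03],.2);lin(t,.06);rep("at")
    close();hold(.2);rep("closed");lin(t+[0,0,.02],.06);lin(t+up,.2);rep("lifted")
def place(g,qz,up=UP,drop=.0015):
    t=tcp(g,qz)+[0,0,drop];go(t+up,qz[0]);lin(t+[0,0,.025],.2);lin(t,.04);hold(.2);rep("down")
    gripper_open();hold(.2);lin(t+[0,0,.03],.08);lin(t+up,.2);rep("released")
def rep(n):
    s=state();print(n,"t",round(s["time"],1),"p",s["ee_pos"].round(4),"gap",round(s["finger_gap"],4),"F",round(float(s["finger_force"]),1),"ft",s["ft_force"].round(1),"j",s["joint_pos"].round(2))
rad=np.radians
HY=np.array([.456,-.0322]);HW=np.array([.527,-.0268]);MY=np.array([.418,-.356]);MW=np.array([.459,-.259])
qY=quat(YAW,rad(15));qW=quat(YAW,rad(40))
qMY=quat(np.arctan2(MY[1],MY[0]),rad(15));qMW=quat(np.arctan2(MW[1],MW[0]),rad(40))
gy,gw=.062,.068
G=lambda xy,z:np.r_[xy,z]
E
python3 - <<'E'
from m import *
for n,xy,q,z in(("W",HW,qW,.012+gw),("MW",MW,qMW,.004+gw),("MY",MY,qMY,.004+gy)):
    print(n,[np.round(a,2).tolist() if (a:=inverse_kinematics((tcp(G(xy,z),q)+[0,0,s]).tolist(),q[0].tolist())) is not None else None for s in(0,.07,.13)])
pick(G(HY,.012+gy),qY)
E
```

```text
W [[-0.28, -0.77, 2.3, 0.29, 0.97, -2.03], [-0.28, -0.79, 2.18, 0.27, 1.1, -1.99], [-0.28, -0.78, 2.07, 0.26, 1.19, -1.96]]
MW [[-0.63, -0.79, 2.32, 0.09, 0.91, -1.71], [-0.63, -0.81, 2.21, 0.08, 1.05, -1.7], [-0.63, -0.8, 2.1, 0.08, 1.15, -1.69]]
MY [[-0.78, -0.27, 1.86, 0.02, 1.29, -1.65], [-0.78, -0.3, 1.76, 0.02, 1.42, -1.65], [-0.78, -0.3, 1.66, 0.02, 1.52, -1.64]]
at t 4.0 p [ 0.4588 -0.0319  0.0633] gap 0.0879 F 0.0 ft [ 0.6  0.2 -0.4] j [-0.21 -0.56  2.06  0.08  1.39  1.26]
closed t 4.9 p [ 0.4589 -0.0318  0.0635] gap 0.0518 F 30.0 ft [-0.8  0.1  1.5] j [-0.21 -0.56  2.06  0.08  1.39  1.26]
lifted t 6.1 p [ 0.4584 -0.0319  0.1919] gap 0.0515 F 30.0 ft [-0.1  0.  -0.7] j [-0.21 -0.56  1.83  0.08  1.62  1.28]
```

```bash
python3 - <<'E'
from m import *
im=get_image("scene");cv2.imwrite("pics/s1.png",cv2.resize(im["frame"][100:290,200:400],None,fx=3,fy=3))
place(G(MY,.004+gy),qMY)
pickle=__import__("pickle");im=get_image("top");pickle.dump(im,open("t1.pkl","wb"))
E
```

```text
down t 9.0 p [ 0.4203 -0.3579  0.0571] gap 0.0519 F 30.0 ft [-0.1 -0.7 -0.5] j [-0.78 -0.27  1.86  0.02  1.29  1.49]
released t 11.1 p [ 0.4198 -0.3575  0.1852] gap 0.0878 F 0.0 ft [-0.1 -0.3  0. ] j [-0.78 -0.3   1.65  0.02  1.53  1.5 ]
```

View pics/s1.png

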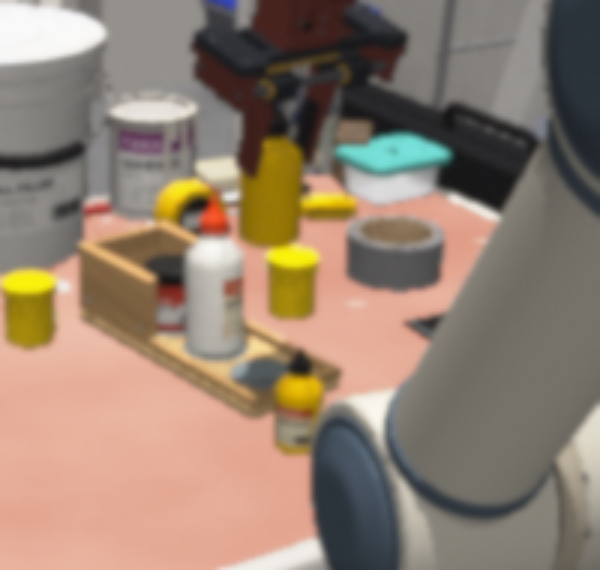

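The picture shows yellow hanging upright in the gripper and the empty front disc at (260,373). Next I measure the exposed disc and yellow on the mat, then pick white.

```bash
python3 - <<'E'
from m import *
import pickle
t=pickle.load(open("t1.pkl","rb"));P=cloud(t);z=P[...,2];H,S,V=hsv3(t["frame"])
def fit(n,m,box,zz):
    u0,v0,u1,v1=box;k=np.zeros(m.shape,np.uint8);k[v0:v1,u0:u1]=m[v0:v1,u0:u1]*255
    c=max(cv2.findContours(k,cv2.RETR_EXTERNAL,cv2.CHAIN_APPROX_NONE)[0],key=cv2.contourArea);p=onplane(t,cv2.convexHull(c)[:,0],zz)[:,:2]*1000
    (x,y),r=cv2.minEnclosingCircle(p.astype(np.float32));print(n,round(x,1),round(y,1),"r",round(r,1))
fit("front disc",(S<60)&(V>60),(276,205,308,240),.012)
m=(z>.06)&(z<.2)
fit("yellow mat",(H>18)&(H<32)&(S>150),(370,200,445,275),.09)
pick(G(HW,.012+gw),qW)
im=get_image("scene");cv2.imwrite("pics/s2.png",cv2.resize(im["frame"][100:290,200:400],None,fx=3,fy=3))
E
```

```text
front disc 455.3 -32.1 r 30.3
yellow mat 406.0 -332.8 r 25.0
at t 13.8 p [ 0.534  -0.026   0.0715] gap 0.0875 F 0.0 ft [0.6 0.2 0.1] j [-0.28 -0.77  2.3   0.29  0.97  1.11]
closed t 14.7 p [ 0.5341 -0.0263  0.0718] gap 0.0491 F 29.9 ft [-0.3 -1.8  1.6] j [-0.28 -0.77  2.3   0.29  0.97  1.11]
lifted t 15.9 p [ 0.5336 -0.026   0.1997] gap 0.0494 F 29.9 ft [ 1.  -0.4 -2.1] j [-0.28 -0.78  2.07  0.26  1.19  1.18]
```

View pics/s2.png

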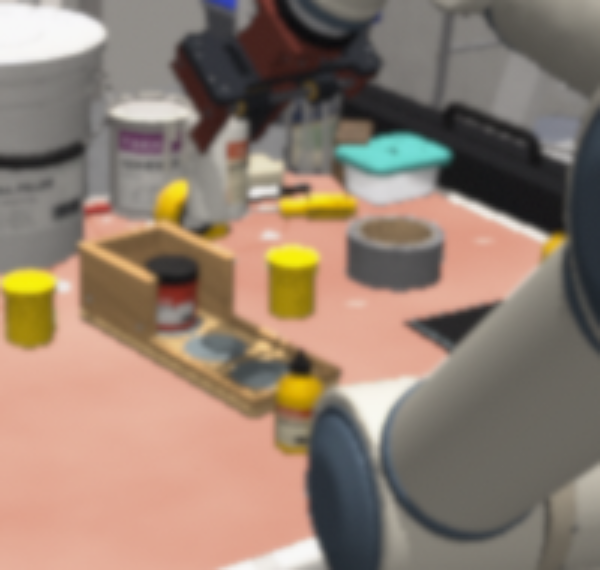

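White is held, possibly slightly inclined. Before placing it I check where yellow stands on the mat, and how far white leans, from the top camera.

```bash
python3 - <<'E'
from m import *
import pickle
t=get_image("top");pickle.dump(t,open("t2.pkl","wb"));s=get_image("scene");w=get_image("wrist");pickle.dump([s,w],open("t2b.pkl","wb"))
a=cv2.resize(t["frame"][180:290,340:460],None,fx=3,fy=3);H,S,V=hsv3(s["frame"])
b=cv2.resize(s["frame"][120:185,255:300],None,fx=8,fy=8,interpolation=cv2.INTER_CUBIC)
c=np.zeros((560,760,3),np.uint8);c[:330,:360]=a;c[:520,390:750]=b;c[335:555,:293]=cv2.resize(w["frame"],None,fx=.523,fy=.523)[:220,:293];cv2.imwrite("pics/c2.png",c)
def fit(n,m,box,zz):
    u0,v0,u1,v1=box;k=np.zeros(m.shape,np.uint8);k[v0:v1,u0:u1]=m[v0:v1,u0:u1]*255
    q=max(cv2.findContours(k,cv2.RETR_EXTERNAL,cv2.CHAIN_APPROX_NONE)[0],key=cv2.contourArea);p=onplane(t,cv2.convexHull(q)[:,0],zz)[:,:2]*1000
    (x,y),r=cv2.minEnclosingCircle(p.astype(np.float32));print(n,round(x,1),round(y,1),"r",round(r,1))
H,S,V=hsv3(t["frame"]);fit("yellow mat",(H>18)&(H<32)&(S>150),(370,200,445,275),.08)
E
```

```text
yellow mat 413.3 -347.9 r 34.8
```

View pics/c2.png

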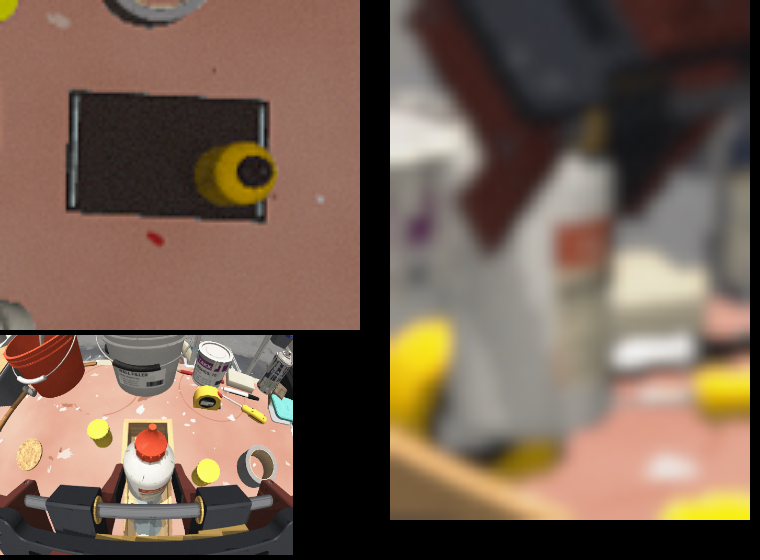

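Yellow stands on the mat near its right end. White has swung about 10° in the grip, base forward. I'll lower it gently so the mat levels it, watching the force.

```bash
python3 - <<'E'
from m import *
t=tcp(G(MW,.004+gw),qMW);go(t+UP,qMW[0]);lin(t+[0,0,.025],.2)
for d in(.008,.006,.004,.002,.001,0):
    lin(t+[0,0,d],.03);hold(.15);rep(d)
s=get_image("scene");tp=get_image("top")
import pickle;pickle.dump([s,tp],open("t3.pkl","wb"))
c=np.zeros((600,800,3),np.uint8);a=cv2.resize(s["frame"][140:260,320:480],None,fx=3.5,fy=3.5)
c[:420,:560]=a;b=cv2.resize(tp["frame"][200:260,350:450],None,fx=3,fy=3);c[420:600,:300]=b;cv2.imwrite("pics/c3.png",c)
E
```

```text
0.008 t 18.5 p [ 0.4653 -0.2626  0.0719] gap 0.0492 F 29.9 ft [ 0.4 -0.4 -2.5] j [-0.63 -0.79  2.31  0.09  0.93  1.43]
0.006 t 18.9 p [ 0.4652 -0.2625  0.0696] gap 0.0494 F 29.9 ft [ 0.1 -0.1 -2.3] j [-0.63 -0.79  2.31  0.09  0.93  1.43]
0.004 t 19.3 p [ 0.4652 -0.2625  0.0676] gap 0.0496 F 29.9 ft [ 0.1 -0.1 -1.5] j [-0.63 -0.79  2.32  0.09  0.92  1.43]
0.002 t 19.7 p [ 0.4652 -0.2625  0.0656] gap 0.0494 F 29.9 ft [-0.  -0.2 -2.1] j [-0.63 -0.79  2.32  0.09  0.92  1.43]
0.001 t 20.1 p [ 0.4651 -0.2625  0.0646] gap 0.0495 F 29.9 ft [-0.2  0.7 -1.5] j [-0.63 -0.79  2.32  0.09  0.92  1.43]
0 t 20.5 p [ 0.4652 -0.2625  0.0638] gap 0.0492 F 29.9 ft [ 0.8 -0.1  0.2] j [-0.63 -0.79  2.32  0.09  0.91  1.43]
```

View pics/c3.png

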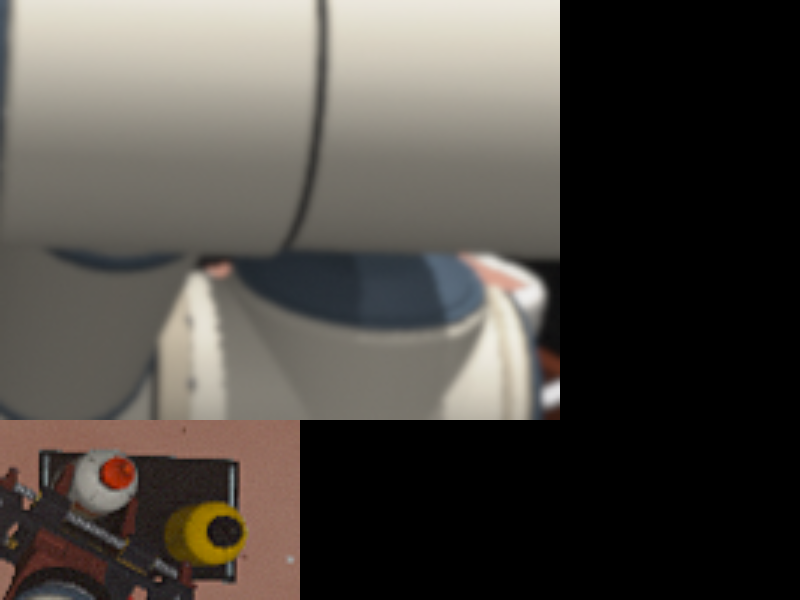

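Contact came only at the nominal height, so white is essentially upright. Releasing.

```bash
python3 - <<'E'
from m import *
import pickle
t=tcp(G(MW,.004+gw),qMW);lin(t-[0,0,.001],.03);hold(.15);rep("press");pickle.dump(None,open("x","wb"))
gripper_open();hold(.3);lin(t+[0,0,.03],.08);lin(t+UP+[0,0,.02],.2);rep("up")
C=np.array([.5882,-.0188]);qJ=quat(YAW,0,jar=True);T=tcp(G(C,.25),qJ);go(T,qJ[0]);hold(.3);rep("over bay")
tp=get_image("top");w=get_image("wrist");pickle.dump([tp,w],open("t4.pkl","wb"))
H,S,V=hsv3(w["frame"])
c=np.zeros((600,560,3),np.uint8);c[:420]=w["frame"];b=cv2.resize(tp["frame"][200:260,350:450],None,fx=3,fy=3);c[420:600,:300]=b;cv2.imwrite("pics/c4.png",c)
E
```

```text
press t 21.0 p [ 0.4656 -0.2629  0.0637] gap 0.0491 F 30.0 ft [-1.4 -0.8  3.9] j [-0.63 -0.79  2.32  0.09  0.91  1.43]
up t 23.4 p [ 0.4648 -0.2622  0.2115] gap 0.0874 F 0.0 ft [-0.3  0.4  0. ] j [-0.63 -0.79  2.06  0.08  1.18  1.45]
over bay t 25.1 p [ 0.588  -0.0192  0.2394] gap 0.0879 F 0.0 ft [0.1 0.5 0.3] j [-0.09  0.07  1.2   0.    1.88 -0.19]
```

View pics/c4.png

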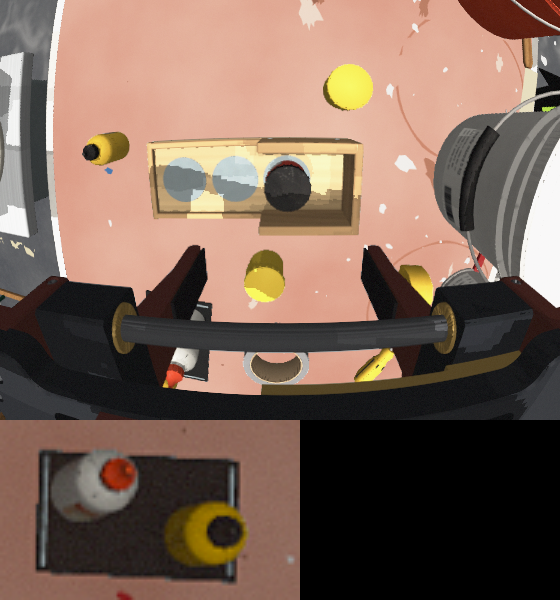

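Both bottles stand upright on the mat, and the discs are now exposed. I use the discs to fix the caddy frame, then measure the red cap.

```bash
python3 - <<'E'
from m import *
import pickle
t,w=pickle.load(open("t4.pkl","rb"))
def comps(im,fn,box,z,lo=100):
    H,S,V=hsv3(im["frame"]);m=((V>90)&(((S<70)&(H>40))|((H>80)&(H<125)))).astype(np.uint8);k=np.zeros_like(m);u0,v0,u1,v1=box;k[v0:v1,u0:u1]=m[v0:v1,u0:u1]
    for c in cv2.findContours(k,cv2.RETR_EXTERNAL,cv2.CHAIN_APPROX_NONE)[0]:
        if cv2.contourArea(c)<lo:continue
        p=fn(im,cv2.convexHull(c)[:,0],z)[:,:2]*1000;(x,y),r=cv2.minEnclosingCircle(p.astype(np.float32));print(" disc",round(x,1),round(y,1),"r",round(r,1),"bb",p.min(0).round(1),p.max(0).round(1))
print("top");comps(t,onplane,(270,180,312,245),.012)
print("wrist");comps(w,wplane,(158,145,262,212),.012)
H,S,V=hsv3(w["frame"]);wfit(w,"red cap w",V<80,(258,150,318,218),.073)
i0=pickle.load(open("i0.pkl","rb"))["top"]
E
```

```text
top
 disc 440.6 -8.3 r 35.3 bb [418. -43.] [450.1  25.8]
 disc 518.0 -16.0 r 24.1 bb [494.7 -28.2] [540.2   1.3]
wrist
 disc 458.3 -32.3 r 29.4 bb [430.  -61.5] [487.5  -3.4]
 disc 525.9 -25.1 r 29.5 bb [497.4 -54.1] [555.2   4.1]
red cap w mec 591.9 -17.6 r 27.1 cen 592.2 -17.3 r 25.8
```

```bash
cat >> m.py <<'E'
C=np.array([.590,-.0185]);qJ=quat(YAW,0,jar=True);CO=np.array([.5797,.3245]);TE=np.array([.4143,.2942])
qC=quat(YAW+.5,0,jar=True)
E
python3 - <<'E'
from m import *
import pickle
pick(G(C,.012+.027),qJ)
place(G(CO,.006+.027),qC,drop=.001)
t=tcp(G(TE,.3),qJ);go(t-[0.08,0,0],qJ[0]);hold(.2)
tp=get_image("top");w=get_image("wrist");pickle.dump([tp,w],open("t5.pkl","wb"))
c=np.zeros((600,560,3),np.uint8);c[:420]=w["frame"];c[420:600,:540]=cv2.resize(tp["frame"][155:215,130:310],None,fx=3,fy=3);cv2.imwrite("pics/c5.png",c)
E
```

```text
at t 27.0 p [ 0.5899 -0.0185  0.0278] gap 0.0879 F 0.0 ft [-0.2  0.3  0.2] j [-0.09  0.1   1.54 -0.    1.5  -0.19]
closed t 27.8 p [ 0.5902 -0.0185  0.0282] gap 0.0502 F 30.0 ft [ 2.  -1.   0.9] j [-0.09  0.1   1.53  0.    1.5  -0.19]
lifted t 29.0 p [ 0.5895 -0.0185  0.1564] gap 0.0503 F 30.0 ft [ 0.1  0.5 -1.8] j [-0.09  0.06  1.35 -0.    1.73 -0.19]
down t 32.0 p [0.5798 0.3246 0.0231] gap 0.0503 F 30.0 ft [-0.9 -0.2 -0.2] j [ 0.46  0.3   1.32 -0.    1.52 -0.14]
released t 34.1 p [0.5793 0.3243 0.1514] gap 0.0875 F 0.0 ft [-0.5  0.3 -0.5] j [ 0.46  0.26  1.14  0.    1.74 -0.14]
```

View pics/c5.png

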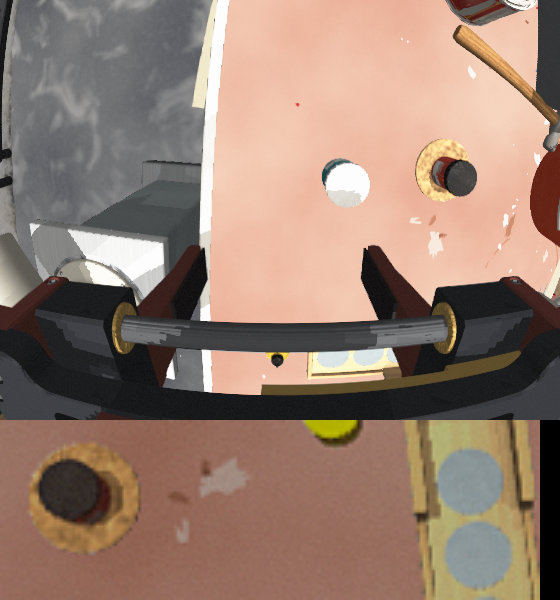

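Red stands on the coaster and the bay is empty. I check its centring, then move teal.

```bash
python3 - <<'E'
from m import *
import pickle
t,w=pickle.load(open("t5.pkl","rb"))
H,S,V=hsv3(w["frame"])
wfit(w,"red cap",V<80,(430,150,485,205),.067);wfit(w,"coaster",(H>10)&(H<30)&(S>70)|(V<80),(408,130,492,210),.006);wfit(w,"teal",(S<40)&(V>150),(318,155,378,212),.069)
def fit(n,m,box,zz):
    u0,v0,u1,v1=box;k=np.zeros(m.shape,np.uint8);k[v0:v1,u0:u1]=m[v0:v1,u0:u1]*255
    q=max(cv2.findContours(k,cv2.RETR_EXTERNAL,cv2.CHAIN_APPROX_NONE)[0],key=cv2.contourArea);p=onplane(t,cv2.convexHull(q)[:,0],zz)[:,:2]*1000
    (x,y),r=cv2.minEnclosingCircle(p.astype(np.float32));print(n,round(x,1),round(y,1),"r",round(r,1))
H,S,V=hsv3(t["frame"]);fit("red top",V<70,(135,160,180,200),.067)
for b in((272,165,300,192),(272,190,305,218)):fit("disc",(S<60)&(V>90),b,.012)
pick(G(TE,.028),qJ)
place(G(C,.012+.028),qJ,drop=.001)
q=quat(YAW,0);go([.455,-.032,.30],q[0]);hold(.3)
tp=get_image("top");w=get_image("wrist");pickle.dump([tp,w],open("t6.pkl","wb"))
c=np.zeros((600,560,3),np.uint8);c[:300]=w["frame"][:300];c[300:600,:350]=cv2.resize(tp["frame"][135:255,220:360],None,fx=2.5,fy=2.5);cv2.imwrite("pics/c6.png",c)
E
```

```text
red cap mec 576.0 326.4 r 28.5 cen 575.8 325.5 r 26.5
coaster mec 588.6 325.8 r 58.6 cen 585.8 325.0 r 52.5
teal mec 415.6 296.3 r 29.5 cen 415.6 295.9 r 28.8
red top 573.7 318.3 r 31.3
disc 588.7 -18.3 r 30.2
disc 522.8 -25.6 r 30.6
at t 37.5 p [0.4142 0.2941 0.0168] gap 0.0884 F 0.0 ft [ 0.8  0.2 -0.4] j [ 0.55 -0.11  1.77  0.    1.48  0.45]
closed t 38.3 p [0.4145 0.2943 0.0172] gap 0.0562 F 30.0 ft [1.  0.3 1.6] j [ 0.55 -0.11  1.77 -0.    1.48  0.45]
lifted t 39.4 p [0.4139 0.2939 0.1455] gap 0.0564 F 30.0 ft [ 0.1  0.5 -0.9] j [ 0.55 -0.16  1.59 -0.    1.72  0.45]
down t 42.4 p [ 0.5901 -0.0185  0.0301] gap 0.0563 F 30.0 ft [-0.4  0.2 -0.5] j [-0.09  0.1   1.53 -0.    1.51 -0.19]
released t 44.5 p [ 0.5896 -0.0185  0.1585] gap 0.0875 F 0.0 ft [-1.2  0.2 -0.5] j [-0.09  0.06  1.35 -0.    1.73 -0.19]
```

View pics/c6.png

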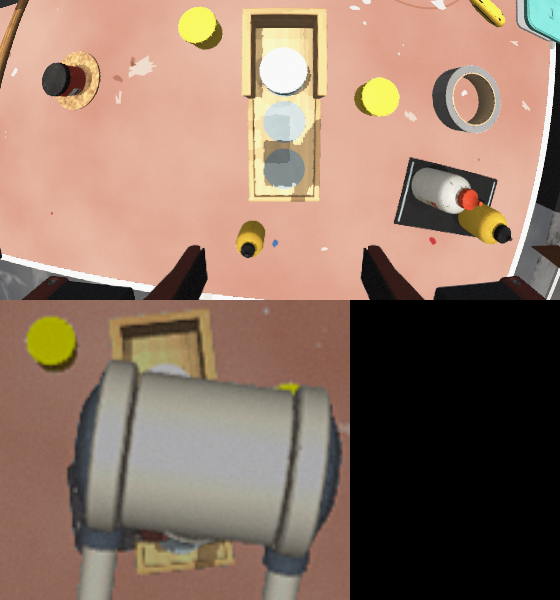

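Teal stands in the bay (284,70), both discs are free, and red is on the coaster (57,79). Now a numeric check of the centring.

```bash
python3 - <<'E'
from m import *
import pickle
t,w=pickle.load(open("t6.pkl","rb"));H,S,V=hsv3(w["frame"])
wfit(w,"teal cap",(S<40)&(V>170),(255,42,312,98),.081)
wfit(w,"red cap",V<95,(38,58,74,100),.067)
disc=((S<70)&(H>40)|((H>80)&(H<125)))
wfit(w,"disc mid",disc&(V>60),(258,99,310,144),.012);wfit(w,"disc front",disc&(V>60),(258,146,310,190),.012)
# red cap and coaster in the unobstructed top picture, dark-neutral pixels with cap height
t,_=pickle.load(open("t5.pkl","rb"));P=cloud(t);z=P[...,2]
k=np.zeros(z.shape,bool);k[155:205,130:185]=((z>.06)&(z<.075))[155:205,130:185];p=P[k];print("red cap depth top",k.sum(),p.mean(0).round(4),((p.max(0)+p.min(0))/2).round(4),np.ptp(p,axis=0).round(4))
k=np.zeros(z.shape,bool);k[150:210,125:190]=((z>.0035)&(z<.012))[150:210,125:190];p=P[k];print("coaster",((p.max(0)+p.min(0))/2).round(4),np.ptp(p,axis=0).round(4))
# bottles on the mat
t,_=pickle.load(open("t4.pkl","rb"));P=cloud(t);z=P[...,2]
for n,b,lo,hi in(("white",(362,205,402,245),.095,.118),("yellow",(398,218,440,262),.08,.1)):
    k=np.zeros(z.shape,bool);k[b[1]:b[3],b[0]:b[2]]=((z>lo)&(z<hi))[b[1]:b[3],b[0]:b[2]];p=P[k];print(n,k.sum(),p.mean(0).round(4),((p.max(0)+p.min(0))/2).round(4),np.ptp(p,axis=0).round(3))
E
```

```text
teal cap mec 588.6 -17.2 r 31.0 cen 589.6 -17.6 r 29.2
red cap mec 576.8 314.9 r 34.6 cen 578.8 315.0 r 29.5
disc mid mec 526.1 -25.2 r 29.6 cen 526.3 -25.3 r 29.0
disc front mec 458.2 -32.2 r 29.3 cen 458.3 -32.2 r 28.9
red cap depth top 327 [0.5757 0.3228 0.0669] [0.5763 0.3227 0.0672] [0.0514 0.0508 0.0143]
coaster [0.5813 0.3274 0.0076] [0.1606 0.1733 0.0082]
white 195 [ 0.4586 -0.2584  0.1013] [ 0.4611 -0.2631  0.1064] [0.047 0.048 0.023]
yellow 208 [ 0.4154 -0.3526  0.0859] [ 0.4159 -0.357   0.0896] [0.048 0.051 0.019]
```

Teal is about 2 mm toward the front, and white stands a few mm forward of its disc, so the gap between them would be very small. I shift teal 4 mm back (still within about 2 mm of the bay's middle), then return white.

```bash
python3 - <<'E'
from m import *
import pickle
u=np.array([np.cos(YAW),np.sin(YAW)])
t=tcp(G(C,.040),qJ);go(t+[0,0,.1],qJ[0]);lin(t+[0,0,.02],.2);lin(t,.06);close();hold(.1);lin(t+[0,0,.006],.05)
t2=tcp(G(C+.004*u,.041),qJ);lin(t2+[0,0,.005],.05);lin(t2,.04);hold(.15);gripper_open();hold(.2);lin(t2+[0,0,.03],.08);lin(t2+UP,.25)
t=tcp(G(MW,.004+gw),qMW);go(t+UP,qMW[0]);lin(t+[0,0,.03],.2);lin(t,.06);close();hold(.2);rep("grip w");lin(t+[0,0,.02],.06);lin(t+UP,.2);rep("lift")
t=tcp(G(HW-.0015*u,.012+gw),qW);go(t+UP,qW[0]);lin(t+[0,0,.025],.2)
for d in(.004,.001,-.001):lin(t+[0,0,d],.03);hold(.15);rep(d)
gripper_open();hold(.3);lin(t+[0,0,.03],.08);lin(t+UP+[0,0,.02],.2);rep("up")
q=quat(YAW,0);go([.455,-.032,.30],q[0]);hold(.3)
w=get_image("wrist");pickle.dump(w,open("t7.pkl","wb"))
c=np.zeros((600,760,3),np.uint8);c[:591,:288]=cv2.resize(w["frame"][0:215,230:335],None,fx=2.75,fy=2.75,interpolation=cv2.INTER_CUBIC)[:,:288]
c[:591,300:588]=cv2.imread("pics/w1c.png")[:591,:288];cv2.imwrite("pics/c7.png",c)
E
```

```text
grip w t 55.8 p [ 0.4652 -0.2627  0.0638] gap 0.0492 F 29.9 ft [-0.7 -1.8  0. ] j [-0.63 -0.79  2.32  0.09  0.91 -1.71]
lift t 57.0 p [ 0.4648 -0.2622  0.1915] gap 0.0494 F 29.9 ft [ 0.5  0.  -2.2] j [-0.63 -0.8   2.1   0.08  1.15 -1.69]
0.004 t 59.6 p [ 0.5327 -0.0263  0.0759] gap 0.0494 F 29.9 ft [-0.6 -0.1 -1.4] j [-0.28 -0.78  2.3   0.29  0.98 -2.03]
0.001 t 60.0 p [ 0.5326 -0.0262  0.0726] gap 0.0493 F 29.9 ft [ 0.5  0.4 -2.2] j [-0.28 -0.78  2.3   0.29  0.97 -2.03]
-0.001 t 60.4 p [ 0.5331 -0.0264  0.0718] gap 0.0496 F 30.0 ft [-0.3  0.5  2.9] j [-0.28 -0.78  2.3   0.29  0.97 -2.04]
up t 62.7 p [ 0.5321 -0.0262  0.2196] gap 0.0878 F 0.0 ft [ 0.  -0.1 -0.7] j [-0.28 -0.77  2.04  0.26  1.23 -1.95]
```

View pics/c7.png

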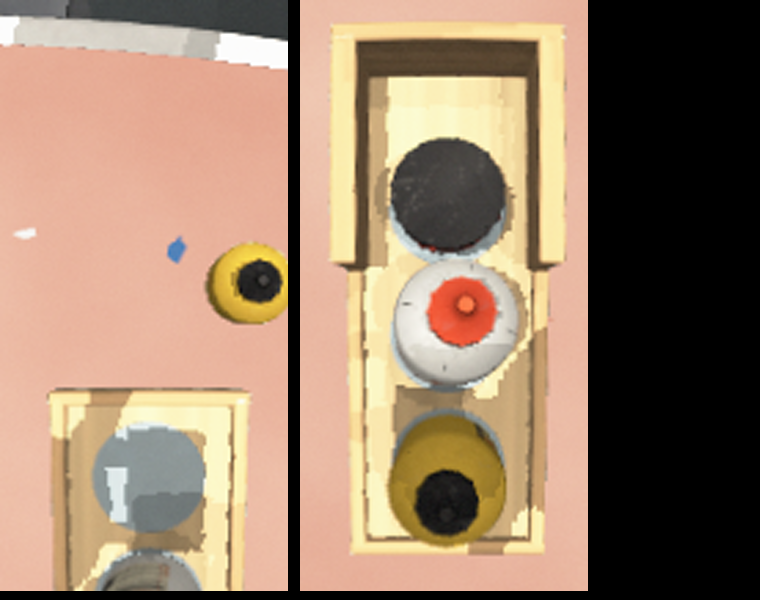

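This view came from the flipped wrist, so it isn't comparable with the start picture. I take the unflipped pose and compare numerically.

```bash
python3 - <<'E'
from m import *
import pickle
movej([-0.14595,-0.25087,1.38857,-0.0002,2.00436,1.32427]);hold(.4)
w=get_image("wrist");pickle.dump(w,open("t8.pkl","wb"));rep("")
w0=pickle.load(open("w1.pkl","rb"))
for im in(w0,w):
    H,S,V=hsv3(im["frame"]);wfit(im,"orange",(S>150)&((H<10)|(H>170)),(255,90,320,145),.14)
    P=im["depth"];m=(((S<60)&(V>90))|((S>150)&((H<10)|(H>170)))).astype(np.uint8)
    # body by depth: nearer than z=.085
    o,d=wray(im,np.argwhere(np.ones(P.shape))[:,::-1]);
    Vw=im["view"];fz=-(d@Vw[:3,:3].T)[:,2];X=(o+d*(P.ravel()/fz)[:,None]).reshape(*P.shape,3)
    k=np.zeros(P.shape,bool);k[88:150,250:325]=((X[...,2]>.092)&(X[...,2]<.13))[88:150,250:325]
    p=X[k];print("white shoulder depth",k.sum(),p.mean(0).round(4),((p.max(0)+p.min(0))/2).round(4),np.ptp(p,axis=0).round(4))
    k=np.zeros(P.shape,bool);k[40:98,255:315]=((X[...,2]>.066)&(X[...,2]<.086))[40:98,255:315];p=X[k];print("jar cap",k.sum(),p.mean(0).round(4))
H,S,V=hsv3(w["frame"]);wfit(w,"teal cap",(S<40)&(V>170),(255,38,312,92),.081)
E
```

```text
t 66.9 p [ 0.455  -0.0326  0.2997] gap 0.0879 F 0.0 ft [ 0.4 -0.2 -0.3] j [-0.15 -0.25  1.39 -0.    2.    1.32]
orange mec 538.0 -29.3 r 12.7 cen 538.0 -29.4 r 12.3
white shoulder depth 1116 [ 0.5323 -0.0269  0.1076] [ 0.5343 -0.0277  0.111 ] [0.0525 0.0524 0.0376]
jar cap 1341 [ 0.5917 -0.0187  0.0736]
orange mec 536.5 -28.7 r 12.7 cen 536.5 -28.7 r 12.3
white shoulder depth 1108 [ 0.5304 -0.0262  0.1076] [ 0.5319 -0.0273  0.111 ] [0.0524 0.0533 0.0379]
jar cap 1745 [ 0.5935 -0.0172  0.0815]
teal cap mec 592.2 -15.8 r 31.5 cen 593.6 -16.8 r 29.0
```

White is back within 2 mm of its start with a safe gap. Now yellow.

```bash
python3 - <<'E'
from m import *
import pickle
pick(G(MY,.004+gy),qMY)
t=tcp(G(HY,.012+gy),qY);go(t+UP,qY[0]);lin(t+[0,0,.025],.2)
for d in(.004,.001,-.0005):lin(t+[0,0,d],.03);hold(.15);rep(d)
gripper_open();hold(.3);lin(t+[0,0,.03],.08);lin(t+UP+[0,0,.02],.2)
movej([-0.14595,-0.25087,1.38857,-0.0002,2.00436,1.32427]);hold(.4)
w=get_image("wrist");rep("")
w0=pickle.load(open("w1.pkl","rb"))
for im in(w0,w):
    H,S,V=hsv3(im["frame"]);wfit(im,"orange",(S>150)&((H<10)|(H>170)),(255,90,320,145),.14);wfit(im,"black noz",V<70,(266,160,302,196),.13)
movej([-1.244,0.091,1.231,0,1.82,-0.057]);hold(.4);tp=get_image("top");pickle.dump([w,tp],open("t9.pkl","wb"))
c=np.zeros((600,800,3),np.uint8);c[:420,:560]=tp["frame"];c[:,560:800]=cv2.resize(w["frame"][0:215,240:326],(240,600));cv2.imwrite("pics/c9.png",c);rep("end")
E
```

```text
at t 69.5 p [ 0.4201 -0.3578  0.0552] gap 0.0881 F 0.0 ft [ 1.   0.3 -0.8] j [-0.78 -0.27  1.86  0.02  1.29  1.49]
closed t 70.4 p [ 0.4203 -0.3578  0.0555] gap 0.0518 F 30.0 ft [-0.1 -0.3  0.6] j [-0.78 -0.27  1.86  0.02  1.29  1.49]
lifted t 71.6 p [ 0.4198 -0.3575  0.1837] gap 0.0513 F 30.0 ft [ 0.1  0.7 -1.5] j [-0.78 -0.3   1.66  0.02  1.52  1.5 ]
0.004 t 74.5 p [ 0.459  -0.0319  0.0677] gap 0.0515 F 30.0 ft [-0.2 -0.3 -1.5] j [-0.21 -0.56  2.05  0.08  1.4   1.26]
0.001 t 74.9 p [ 0.4588 -0.0319  0.0643] gap 0.0515 F 30.0 ft [-0.3 -0.7 -0.6] j [-0.21 -0.56  2.06  0.08  1.39  1.26]
-0.0005 t 75.3 p [ 0.4592 -0.0319  0.0635] gap 0.0517 F 30.0 ft [-0.6  0.3  3.3] j [-0.21 -0.56  2.06  0.08  1.39  1.26]
 t 78.5 p [ 0.4547 -0.0326  0.2996] gap 0.0875 F 0.0 ft [-0.5 -0.4 -0.7] j [-0.15 -0.25  1.39 -0.    2.    1.32]
orange mec 538.0 -29.3 r 12.7 cen 538.0 -29.4 r 12.3
black noz mec 462.3 -31.5 r 13.1 cen 462.4 -31.4 r 12.5
orange mec 536.5 -28.9 r 12.8 cen 536.4 -28.8 r 12.3
black noz mec 462.3 -31.4 r 13.0 cen 462.3 -31.6 r 12.4
end t 81.1 p [ 0.2246 -0.5562  0.2071] gap 0.0879 F 0.0 ft [0.1 0.2 0.4] j [-1.24  0.09  1.23  0.    1.82 -0.06]
```

View pics/c9.png

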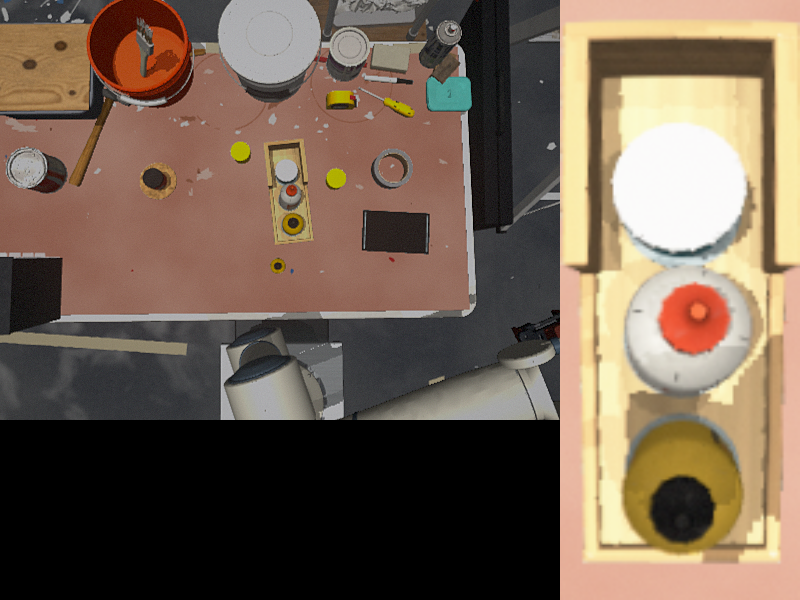

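The final picture shows red on the coaster (155,179) and teal in the bay (287,171). White (291,192) and yellow (292,223) are back at home, the mat is empty, and the tape and look-alikes have not moved. Handing in.

```bash
python3 -c "
from bench import *
print(job_done())"
```

```text
the job is handed in; nothing more can be done
None
```

The job is done and handed in at about 81 s, with everything upright: red is on the coaster, teal is in the bay about 2 mm back of centre, white is within 2 mm of its starting spot and yellow within 1 mm, and the tape roll was not touched.

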